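# Roll a vial onto the reader's scan line and read it

## Robot

A 6-joint arm with a two-finger parallel gripper is mounted at the origin on the work surface. World frame = base frame: x ahead of the robot, y to its left, z up, the work surface at z = 0. Lengths are in mm, angles in rad, forces in N, time in s.
With the tool pointing down it reaches from about 300 to 775 mm from the base axis. Payload 14.6 kg.
Tool frame: the origin (TCP) lies midway between the tips of the shut fingers; the grasp point (between the pads) lies 19 mm behind it; z points along the fingers, y is the line along which they close (so a half turn about z gives the same grasp; the last joint's range is limited). The gripper opens to 94 mm and grips with 3 to 60 N. Pads are 16 mm wide; open, the fingers measure 119 mm over their backs; the gripper's body (75 mm by 177 mm) begins 78 mm behind the grasp point.
Start: joints at [1.126, 0.3, 1.521, -0, 1.321, -0.067], TCP at [202.879, 511.204, 175.346] pointing down, gripper open.
Joint ranges: [-3.03, 3.03], [-0.79, 2.21], [0.23, 2.52], [-1.04, 4.18], [0, 3.07], [-2.55, 2.55]. Speed limits (rad/s): [2.22, 2.22, 2.57, 3.14, 3.14, 3.14].

## Interface

Orientations are given as [roll, pitch, yaw] about the fixed x, y, z axes, in that order (R = Rz(yaw) Ry(pitch) Rx(roll)).
In Python, from cell import manip, camera gives the robot as it stands.
- The arm moves only by the tool move_arm, never from a script. Its arguments are lists of equal length, an entry for each row: "dp": the shift along the world's x, y, z in mm, a list of three; "rotation": the turn, a rotation vector about the world's x, y, z in rad, a list of three; "hand": the opening, from 0 (shut) to 1 (fully open). A call has 1 to 10 rows; each row shifts and turns the commanded pose from where the row before left it; what a row does not reach is not made up. A row lasts 1/8 s, in which the tool goes at most 62.5 mm and 10.7 degrees, less where a joint would pass 70% of its speed; a pose out of reach is approached as far as the arm can. A call with a gripper value outside its range is refused whole. The fingers move at their own pace and stop on an object; "newtons" is the grip in N (left out, the last holds). Time passes only in rows, so rows that do not move let the fingers close. It gives the time, the measured TCP pose, the force, the opening and the grip force at its end, in the units of the state.
- manip.read_state(): the state, without advancing time (a new reading comes with each control period).
- camera(name): name is "side" or "top"; returns a dict with "image" (384x512x3 uint8, red, green, blue), "fx", "fy", "cx", "cy" (pixels), "k1" (the pictures are not rectified: a ray, as slopes to the right and down, at radius r is drawn at 1 + k1 r^2 times it, then the intrinsics apply), "R" (3x3) and "t" (3): a world point X has camera coordinates R X + t. Camera axes: x right, y down, z forward; pixel columns grow to the right and rows downward; lengths in mm; the calibration is good to about 2 mm. A picture is of the moment at which its call begins. There is no depth.
- manip.sign_off(): hands the job in; it is judged then, once.
The state is a dict: "clock": time; "joints": joint angles; "qd": joint speeds; "effort": joint torques, N m; "eef_pos": TCP position; "eef_rot": TCP orientation; "wrist_force": force on the tool from outside, world axes, zero at the start; "moment": the same for the moment, N m; "finger_gap": finger opening in mm; "finger_force": force on a finger pad.
Only numpy, scipy, OpenCV 4.12 (cv2) and the standard library are available. Lean on these libraries where they do the work, as an engineer would, in place of code of your own. Each camera call takes 0.05 s, during which the arm holds its last target. There are 200 camera calls.

## Task

A closed vial lies on the pad of the code-reading station. Push it with a fingertip so that it rolls over the pad, without lifting it, until it lies along the marked scan line, centred over it; then, with the vial lying still there, press the read key all the way down and take the hand away. Leave the jar, the standing vial and the tube rack where they are.

Things in the scene. Friction and masses are not known exactly. Their poses are not given: they have to be found in the camera images.
- vial: closed amber glass vial lying on the pad, 55 g: body 28 mm diameter, 78 mm long, with paper label; white cap 24 mm diameter; 95 mm overall. Rolls on the body (top 28 mm above the pad), stops almost at once when not pushed. Origin on its axis at mid length; x along it to the cap, body from x = -47.5 to 30.5 mm; y, z turn with it. Starts 65-105 mm to either side of the line, parallel within 0.1 rad.
- scan_line (a point): middle of the scan line, a white line 150 x 3 mm on the black rubber pad; the point is on the pad's surface, 12 mm above the bench. x along the line towards the reader, y across it towards the read key, z up. Flat pad: 166 mm in x, 272 mm in y, centred here. The reader (grey head on a black neck, 0.2 m tall, 80 mm wide) stands at the line's end, beyond x = +110 mm.
- read_key_top (a point): centre of the top face of the read key, a round grey push key 30 mm in diameter in a black collar 46 mm in diameter, on the station's base plate 175 mm from the scan line on its y side; the top stands 32 mm above the bench when up. It moves with the key.
- read_key (a joint): travel of the read key in m: 0 up, 0.006 fully down (pressed straight down against a spring, about 5 N at the bottom; comes up by itself). It reads the code only when pressed beyond 0.004.
- jar: white lidded specimen jar, 42 mm in diameter and 59 mm high, standing on the pad 65 to 105 mm from the scan line on the side away from the vial; to be left alone. Origin at the centre of its underside, z up.
- spare_vial: a vial of the same kind standing upright on the bench, 28 mm in diameter and 95 mm high, beside the station; to be left alone. Origin at the centre of its underside, z up.
- tube_rack: white tube rack with capped tubes, 210 by 66 mm and 103 mm high, on the bench beside the station; to be left alone. Origin at the centre of its underside, x along its length, z up.
Mind the look-alikes: they are no part of the job. Leave any red look-alike of the vial alone.

How it is judged (in metres and radians):
On the way, in this order (a step that is already met when the one before it is completed fails the run):
1. the vial has rolled: it has turned about its own axis by more than 70 degrees, lying on the pad (angle between vial's own z axis and vertical above 1.22 rad and z of vial in the frame of scan_line below 0.017 m), for 0.02 s.
2. the vial lies still along the scan line, with the key up (y of vial in the frame of scan_line between -0.006 and 0.006 m and x of vial in the frame of scan_line between -0.03 and 0.03 m and z of vial in the frame of scan_line between 0.011 and 0.017 m and angle between the x axis of vial and the x axis of scan_line, either way round below 0.15 rad and linear speed of vial below 0.008 m/s and value of joint read_key below 0.002 m), for 0.3 s.
3. the read key is pressed down while the vial lies still along the scan line (y of vial in the frame of scan_line between -0.006 and 0.006 m and x of vial in the frame of scan_line between -0.03 and 0.03 m and z of vial in the frame of scan_line between 0.011 and 0.017 m and angle between the x axis of vial and the x axis of scan_line, either way round below 0.15 rad and linear speed of vial below 0.008 m/s and value of joint read_key above 0.004 m), for 0.05 s.
At the end, for the whole second after the job is handed in: The vial lies still on the pad along the scan line: mid length within 6 mm of the line sideways and 30 mm of its middle lengthwise, axis within 0.15 rad of parallel; the read key is up again; jar, standing vial and tube rack within 15 mm of where they were (all of step 2 and distance of each of jar, spare_vial, tube_rack from where it was at the start of the episode below 0.015 m); the robot touches nothing.
It fails at once if the vial was lifted (its middle more than 10 mm above where it lies on the pad) (z of vial in the frame of scan_line above 0.024 m).
It fails at once if the vial fell off the pad (z of vial in the frame of scan_line below 0.008 m).
It fails at once if the jar was moved more than 15 mm or tipped (distance of jar from where it was at the start of the episode above 0.015 m or angle between jar's own z axis and vertical above 0.3 rad).
It fails at once if the standing vial was moved more than 15 mm or tipped (distance of spare_vial from where it was at the start of the episode above 0.015 m or angle between spare_vial's own z axis and vertical above 0.3 rad).
It fails at once if the tube rack was moved more than 15 mm or tipped (distance of tube_rack from where it was at the start of the episode above 0.015 m or angle between tube_rack's own z axis and vertical above 0.3 rad).
It also fails if it takes over 64 s, if anything falls off the work surface, if the arm or the gripper's body presses on something with over 40 N, if the wrist force passes 120 N, or if a joint passes its speed limit or range.

## Working session

There is one attempt and no reset: what is moved stays moved. The work goes in short steps, Python scripts to look and compute and a tool call to move; the robot and the scene stay as the last step left them, time stands still between calls to the robot, and variables do not carry over. Pictures are saved under pics/ and viewed, at most 11 in all, crops included, and the job is handed in when it is done.

Besides the shell and the picture viewer there is one more tool, called after "Emit:" as name(argument=value, ...) on one line, values as JSON. move_arm: Moves the arm, as the interface text tells. Its arguments: {"type":"object","properties":{"dp":{"type":"array","items":{"type":"array","items":{"type":"number"}}},"rotation":{"type":"array","items":{"type":"array","items":{"type":"number"}}},"hand":{"type":"array","items":{"type":"number"}},"newtons":{"type":"number"}},"required":["dp","rotation","hand"]}

```bash
mkdir -p pics; cat > h.py <<'E'
import numpy as np, cv2
from cell import manip, camera
def shot(n,f):
    c=camera(n); cv2.imwrite(f,c["image"][:,:,::-1]); np.save(f+'.npy',{k:c[k] for k in c},allow_pickle=True); return c
def load(f): return np.load(f+'.npy',allow_pickle=True).item()
def ray(c,u,v):
    d=np.array([(u-c["cx"])/c["fx"],(v-c["cy"])/c["fy"]]); s=d.copy()
    for _ in range(20): s=d/(1+c["k1"]*(s@s))
    R=np.array(c["R"]);t=np.array(c["t"]); return -R.T@t, R.T@np.array([s[0],s[1],1])
def onz(c,u,v,z):
    o,d=ray(c,u,v); return o+d*(z-o[2])/d[2]
def proj(c,X):
    p=np.array(c["R"])@np.array(X,float)+np.array(c["t"]); s=p[:2]/p[2]; s=s*(1+c["k1"]*(s@s))
    return s*[c["fx"],c["fy"]]+[c["cx"],c["cy"]]
E
python3 - <<'E'
from h import *
for n in("top","side"):
    c=shot(n,f"pics/{n}0.png"); print(n,c["fx"],c["k1"],-np.array(c["R"]).T@np.array(c["t"]))
print(manip.read_state())
a=[cv2.imread(f"pics/{n}0.png") for n in("top","side")]
E
```

```text
top 477.45089696778547 0.019438712676377312 [ 461.63766527    3.36414782 1208.50482182]
side 458.01245267328744 0.007474150571013466 [  237.59992264 -1095.92187173   693.68596271]
{'clock': 0.1, 'joints': array([ 1.12642707e+00,  3.00417285e-01,  1.52152139e+00, -2.26877414e-05,
        1.32068089e+00, -6.66231160e-02]), 'qd': array([ 0.00122657, -0.00132041, -0.00085292,  0.00147596,  0.00048199,
        0.00016061]), 'effort': array([ 3.09283256e-03, -5.32644582e+01, -3.53288662e+01,  7.09571620e-02,
        2.33519368e-02, -6.43673411e-05]), 'eef_pos': array([202.76180395, 510.97756706, 174.84111159]), 'eef_rot': array([-3.14056656e+00, -4.64380278e-05,  2.76385211e+00]), 'wrist_force': array([-0.20477437,  0.06339823, -0.3492795 ]), 'moment': array([-0.01489092,  0.01043918,  0.08306111]), 'finger_force': 0.0, 'finger_gap': 93.87096571069266}
```

View pics/top0.png

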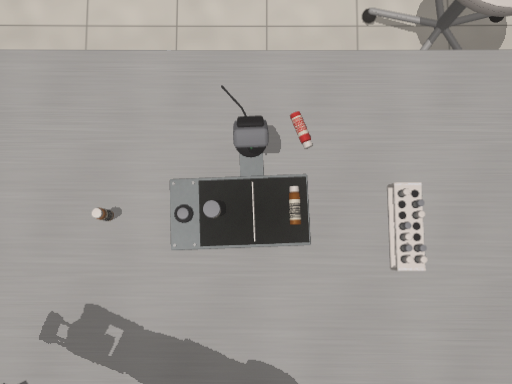

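View pics/side0.png

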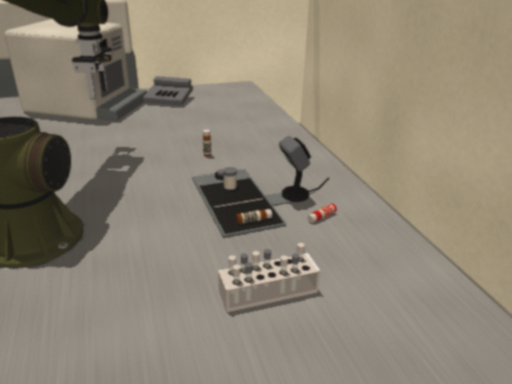

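Top view: the vial lies at about (295,205), amber with its cap up in the image. The look-alikes are the red vial at (301,130) and the standing vial at (103,214), so I choose (295,205). The jar is at (212,209), the key at (183,213), the scan line at (254,211), the reader at (251,135) and the rack at (408,227).

```bash
cat > meas.py <<'E'
from h import *
def line(c):
    im=c["image"].astype(int); m=np.zeros(im.shape[:2],np.uint8)
    m[175:250,246:262]=(im.min(2)[175:250,246:262]>70)*255
    # white line: weighted centroid per row
    g=im.min(2); P=[]
    for v in range(186,238):
        w=np.clip(g[v,246:263]-40,0,None).astype(float)
        if w.sum()>30: P.append(onz(c,(w*np.arange(246,263)).sum()/w.sum(),v,12))
    return np.array(P)
def vial(c,box=(180,230,225,306)):
    im=c["image"]; r0,r1,c0,c1=box; s=im[r0:r1,c0:c1].astype(int)
    m=((s[:,:,0]-s[:,:,2]>25)|(s.min(2)>110)).astype(np.uint8)
    n,l,st,_=cv2.connectedComponentsWithStats(cv2.morphologyEx(m,cv2.MORPH_CLOSE,np.ones((3,3))))
    i=1+np.argmax(st[1:,4]); v,u=np.nonzero(l==i)
    return cv2.minAreaRect(np.c_[u+c0,v+r0].astype(np.float32)), st[i]
E
python3 - <<'E'
from meas import *
c=load("pics/top0.png")
P=line(c); print(len(P),P[0],P[-1]); print(np.polyfit(P[:,0],P[:,1],1),P.mean(0))
r,st=vial(c,(180,230,284,306)); print(r,st)
b=cv2.boxPoints(r); print(np.array([onz(c,*p,26) for p in b]).round(1), onz(c,*r[0],26))
print("key",onz(c,183,213.5,32),"jar",onz(c,212,209,71))
for q in [(199,180),(307,177),(309,243),(200,246)]: print(onz(c,*q,12).round(1))
im=cv2.imread("pics/top0.png")[165:255,160:320]; cv2.imwrite("pics/crop0.png",cv2.resize(im,(800,450),interpolation=cv2.INTER_CUBIC))
E
```

```text
52 [613.99375      4.59113835  12.        ] [485.77993554   0.58644723  12.        ]
[  0.03172728 -14.71295322] [549.61900505   2.72496385  12.        ]
((294.3003234863281, 205.0079803466797), (38.32935333251953, 10.351722717285156), 87.70938873291016) [  5   6  12  39 351]
[[ 612.3  -84.4   26. ]
 [ 613.5 -110.2   26. ]
 [ 518.1 -113.2   26. ]
 [ 517.   -87.7   26. ]] [564.99689361 -98.87588792  26.        ]
key [542.39797477 176.44767995  32.        ] jar [550.74886879 101.55556176  71.        ]
[628.9 140.6  12. ]
[ 637.4 -132.6   12. ]
[ 471.6 -135.9   12. ]
[462.9 135.3  12. ]
```

View pics/crop0.png

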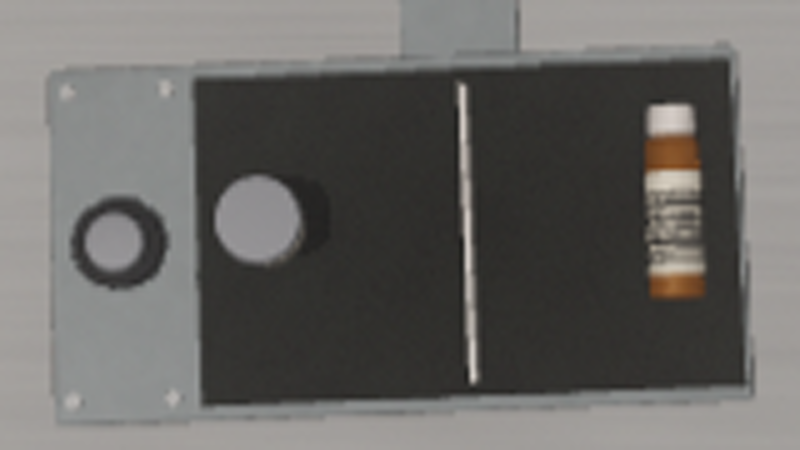

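The crop confirms the amber vial lying at crop (675,200), with the cap towards the reader. The line runs from crop (462,80) to (475,385). In world terms the line's middle is near (550,2) with yaw 0.032, and the vial is at about (565,-99), parallel to it. I'll push from behind with both fingertips spread along the body.

Emit:
move_arm(dp=[[22,-40,0],[22,-40,0],[22,-40,0],[22,-40,0],[22,-40,0],[22,-40,0],[22,-40,0],[22,-40,0],[22,-40,0],[22,-40,0]], rotation=[[0,0,-0.145],[0,0,-0.145],[0,0,-0.145],[0,0,-0.145],[0,0,-0.145],[0,0,-0.145],[0,0,-0.145],[0,0,-0.145],[0,0,0],[0,0,0]], hand=[0.48,0.48,0.48,0.48,0.48,0.48,0.48,0.48,0.48,0.48])

```text
clock: 1.35
eef_pos: [423.3, 109.8, 175.3]
eef_rot: [-3.141, 0.0, 1.604]
wrist_force: [1.1, 0.2, -0.5]
finger_gap: 45.4
finger_force: 0.0
```

Emit:
move_arm(dp=[[22,-40,0],[22,-40,0],[22,-40,0],[22,-40,0],[22,-40,0],[22,-42,0],[0,0,0],[0,0,0]], rotation=[[0,0,0],[0,0,0],[0,0,0],[0,0,0],[0,0,0],[0,0,0],[0,0,0],[0,0,0]], hand=[0.48,0.48,0.48,0.48,0.48,0.48,0.48,0.48])

```text
clock: 2.35
eef_pos: [554.5, -130.4, 174.9]
eef_rot: [-3.141, -0.0, 1.604]
wrist_force: [-0.4, 0.2, -0.8]
finger_gap: 45.1
finger_force: 0.0
```

Emit:
move_arm(dp=[[0,-3,-30],[0,0,-30],[0,0,-30],[0,0,-30],[0,0,-10],[0,0,0]], rotation=[[0,0,0],[0,0,0],[0,0,0],[0,0,0],[0,0,0],[0,0,0]], hand=[0.48,0.48,0.48,0.48,0.48,0.48])

```text
clock: 3.1
eef_pos: [554.9, -133.2, 45.7]
eef_rot: [-3.141, -0.0, 1.605]
wrist_force: [-0.2, -0.5, -0.2]
finger_gap: 45.4
finger_force: 0.0
```

```bash
python3 - <<'E'
from h import *
shot("top","pics/top1.png");shot("side","pics/side1.png")
a=cv2.resize(cv2.imread("pics/top1.png")[155:265,210:350],(560,440),interpolation=2)
b=cv2.resize(cv2.imread("pics/side1.png")[170:240,190:300],(560,356),interpolation=2)
cv2.imwrite("pics/m1.png",cv2.resize(np.vstack([a,b]),(420,597)))
E
```

```text
(no output)
```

View pics/m1.png

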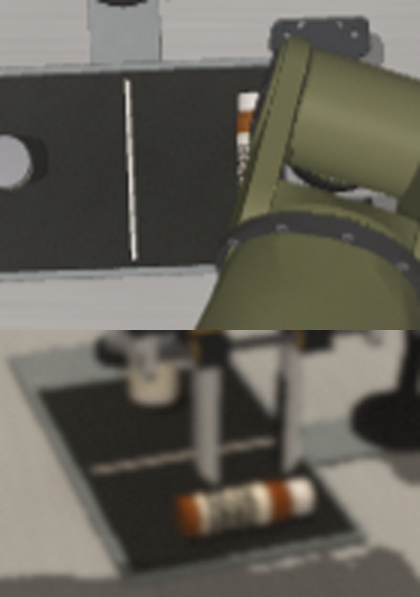

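```bash
python3 - <<'E'
from h import *
c=load("pics/side1.png")
f=lambda p:((p-[190,170])*[560/110*.75,356/70*597/796]+[0,330]).round(0)
for X in [(526,-134,46),(582,-132,46),(526,-134,21),(526,-113,26),(517,-100,40),(612,-97,38)]: print(X,f(proj(c,X)))
E
```

```text
(526, -134, 46) [205. 514.]
(582, -132, 46) [281. 501.]
(526, -134, 21) [204. 545.]
(526, -113, 26) [196. 523.]
(517, -100, 40) [178. 498.]
(612, -97, 38) [305. 479.]
```

The vial and pad match the projection, but the fingertips look higher than predicted: (208,480) seen against (205,514). I'll look closer.

```bash
python3 - <<'E'
from h import *
im=cv2.imread("pics/side1.png")[185:225,215:275].astype(float)
im=np.clip((im/255)**.5*255,0,255).astype(np.uint8)
cv2.imwrite("pics/z1.png",cv2.resize(im,(780,520),interpolation=0))
E
```

```text
(no output)
```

View pics/z1.png

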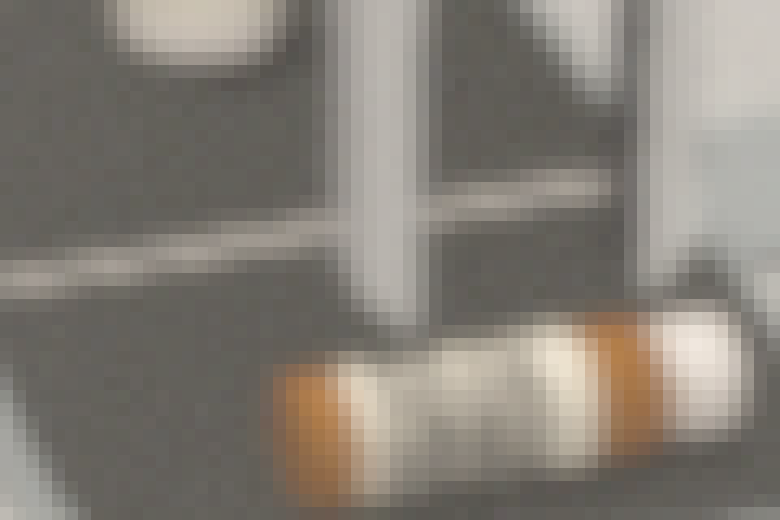

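The tip is at about px (246,210), against (244,218) expected. Opening the fingers may raise their tips, since the TCP is defined with them shut. I'll shut them and compare.

Emit:
move_arm(dp=[[0,0,0],[0,0,0],[0,0,0],[0,0,0],[0,0,0],[0,0,0]], rotation=[[0,0,0],[0,0,0],[0,0,0],[0,0,0],[0,0,0],[0,0,0]], hand=[0,0,0,0,0,0])

```text
clock: 3.95
eef_pos: [554.9, -133.8, 45.3]
eef_rot: [-3.141, -0.0, 1.604]
wrist_force: [-0.7, 0.4, -0.1]
finger_gap: 0.4
finger_force: 0.0
```

```bash
python3 - <<'E'
from h import *
c=shot("side","pics/side2.png")
print("tcp proj",proj(c,manip.read_state()["eef_pos"]))
im=cv2.imread("pics/side2.png")[185:225,215:275].astype(float)
im=np.clip((im/255)**.5*255,0,255).astype(np.uint8)
cv2.imwrite("pics/z2.png",cv2.resize(im,(780,520),interpolation=0))
E
```

```text
tcp proj [254.10369294 216.85161706]
```

View pics/z2.png

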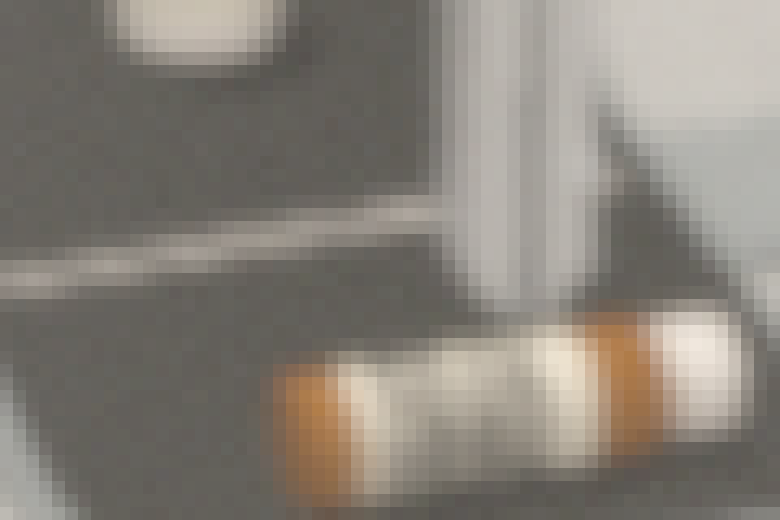

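Shutting them did not drop the tip: px (255,210), expected (254,217). I'll move clear of the station and come down near the bare bench to settle height against depth.

Emit:
move_arm(dp=[[0,-26,0],[0,-26,0],[0,0,-15],[0,0,-10],[0,0,-5],[0,0,0],[0,0,0]], rotation=[[0,0,0],[0,0,0],[0,0,0],[0,0,0],[0,0,0],[0,0,0],[0,0,0]], hand=[0,0,0,0,0,0,0])

```text
clock: 4.88
eef_pos: [555.1, -185.6, 15.7]
eef_rot: [3.141, 0.0, 1.604]
wrist_force: [0.8, -0.6, 0.3]
finger_gap: 0.5
finger_force: 0.0
```

```bash
python3 - <<'E'
from h import *
c=shot("side","pics/side3.png"); t=shot("top","pics/top3.png")
p=manip.read_state()["eef_pos"]; print("tcp proj",p,proj(c,p),proj(t,p),proj(c,[p[0],p[1],0]))
a=cv2.imread("pics/side3.png")[150:250,190:310].astype(float)
b=cv2.imread("pics/top3.png")[150:270,230:374].astype(float)
g=lambda im:np.clip((im/255)**.6*255,0,255).astype(np.uint8)
cv2.imwrite("pics/z3.png",np.vstack([cv2.resize(g(a),(360,300),interpolation=2),cv2.resize(g(b),(360,300),interpolation=2)]))
E
```

```text
tcp proj [ 555.11087674 -185.72693365   15.73847163] [260.11288033 237.12480582] [328.80035004 209.44533091] [259.96260868 242.14602704]
```

View pics/z3.png

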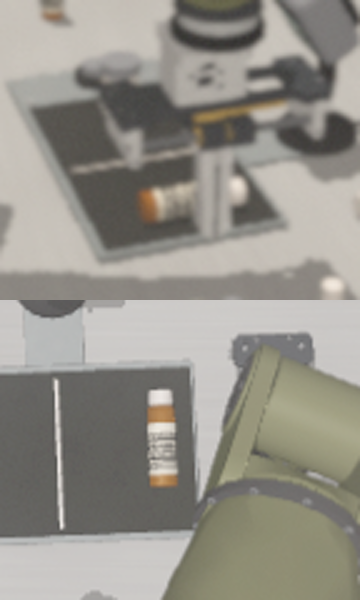

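Emit:
move_arm(dp=[[0,0,-3],[0,0,-3],[0,0,-3],[0,0,-2],[0,0,0]], rotation=[[0,0,0],[0,0,0],[0,0,0],[0,0,0],[0,0,0]], hand=[0,0,0,0,0])

```text
clock: 5.6
eef_pos: [554.8, -185.8, 4.1]
eef_rot: [-3.141, -0.0, 1.604]
wrist_force: [-0.1, -0.6, -0.0]
finger_gap: -0.1
finger_force: 0.0
```

```bash
python3 - <<'E'
from h import *
c=load("pics/side3.png")
for z in(0,12,15.7,30,40,45): print(onz(c,261,228.7,z).round(1))
c0=load("pics/side0.png")
print("start tcp proj",proj(c0,[202.8,511,174.8]))
c2=load("pics/side2.png")
for z in(45,60,70):print(onz(c2,255.4,210,z).round(1))
E
```

```text
[ 577.1 -128.     0. ]
[ 571.2 -144.7   12. ]
[ 569.4 -149.9   15.7]
[ 562.4 -169.9   30. ]
[ 557.5 -183.8   40. ]
[ 555.  -190.8   45. ]
start tcp proj [100.24859318 102.7301099 ]
[ 568.7 -101.8   45. ]
[ 561.  -124.8   60. ]
[ 555.9 -140.1   70. ]
```

Casting the tip ray gives x = 555 only for a tip about 26 mm above the stated TCP. I'll probe the bench gently to be sure.

Emit:
move_arm(dp=[[0,0,-2],[0,0,-2],[0,0,-1],[0,0,0]], rotation=[[0,0,0],[0,0,0],[0,0,0],[0,0,0]], hand=[0,0,0,0])

```text
clock: 6.1
eef_pos: [554.8, -185.8, -0.8]
eef_rot: [-3.141, -0.0, 1.604]
wrist_force: [-0.8, 0.2, 0.2]
finger_gap: 0.9
finger_force: 0.0
```

Emit:
move_arm(dp=[[0,0,-1],[0,0,-1],[0,0,-1],[0,0,0]], rotation=[[0,0,0],[0,0,0],[0,0,0],[0,0,0]], hand=[0,0,0,0])

```text
clock: 6.6
eef_pos: [554.8, -185.8, -3.8]
eef_rot: [-3.141, -0.0, 1.604]
wrist_force: [-1.0, 0.1, -0.4]
finger_gap: 0.3
finger_force: 0.0
```

Emit:
move_arm(dp=[[0,0,-2],[0,0,-2],[0,0,-2],[0,0,0]], rotation=[[0,0,0],[0,0,0],[0,0,0],[0,0,0]], hand=[0,0,0,0])

```text
clock: 7.1
eef_pos: [554.8, -185.7, -9.9]
eef_rot: [-3.141, -0.0, 1.604]
wrist_force: [0.8, -0.7, -0.1]
finger_gap: 0.7
finger_force: 0.0
```

No contact at -10, so the reported z reads about 20-26 mm low. I'll probe on to contact to calibrate it.

Emit:
move_arm(dp=[[0,0,-2],[0,0,-2],[0,0,-2],[0,0,-1],[0,0,0]], rotation=[[0,0,0],[0,0,0],[0,0,0],[0,0,0],[0,0,0]], hand=[0,0,0,0,0])

```text
clock: 7.72
eef_pos: [554.9, -185.8, -16.7]
eef_rot: [-3.142, -0.0, 1.604]
wrist_force: [-0.7, -0.1, 0.4]
finger_gap: 0.7
finger_force: 0.0
```

Emit:
move_arm(dp=[[0,0,-1],[0,0,-1],[0,0,0]], rotation=[[0,0,0],[0,0,0],[0,0,0]], hand=[0,0,0])

```text
clock: 8.1
eef_pos: [554.8, -185.8, -18.8]
eef_rot: [-3.141, -0.0, 1.604]
wrist_force: [-0.2, -0.1, 0.2]
finger_gap: 0.8
finger_force: 0.0
```

Emit:
move_arm(dp=[[0,0,-1],[0,0,-1],[0,0,0]], rotation=[[0,0,0],[0,0,0],[0,0,0]], hand=[0,0,0])

```text
clock: 8.48
eef_pos: [554.8, -185.8, -20.8]
eef_rot: [-3.141, -0.0, 1.604]
wrist_force: [-0.0, 1.3, 0.2]
finger_gap: 0.6
finger_force: 0.0
```

Emit:
move_arm(dp=[[0,0,15],[0,15,0],[0,20,0],[0,15,0],[0,3,0],[0,0,0]], rotation=[[0,0,0],[0,0,0],[0,0,0],[0,0,0],[0,0,0],[0,0,0]], hand=[0.48,0.48,0.48,0.48,0.48,0.48])

```text
clock: 9.22
eef_pos: [554.9, -132.6, -5.7]
eef_rot: [-3.142, 0.0, 1.604]
wrist_force: [0.2, -0.1, -0.3]
finger_gap: 45.0
finger_force: 0.0
```

Emit:
move_arm(dp=[[0,4,0],[0,4,0],[0,4,0],[0,4,0],[-1,4,0],[0,4,0],[0,4,0],[0,4,0],[0,3,0],[0,0,0]], rotation=[[0,0,0],[0,0,0],[0,0,0],[0,0,0],[0,0,0],[0,0,0],[0,0,0],[0,0,0],[0,0,0],[0,0,0]], hand=[0.48,0.48,0.48,0.48,0.48,0.48,0.48,0.48,0.48,0.48])

```text
clock: 10.48
eef_pos: [553.9, -97.6, -5.7]
eef_rot: [-3.142, -0.0, 1.604]
wrist_force: [0.5, 0.9, 0.0]
finger_gap: 45.4
finger_force: 0.0
```

```bash
python3 - <<'E'
from h import *
c=shot("side","pics/side4.png"); t=shot("top","pics/top4.png")
a=cv2.imread("pics/side4.png")[170:250,190:310]
b=cv2.imread("pics/top4.png")[160:256,210:354]
cv2.imwrite("pics/z4.png",np.vstack([cv2.resize(a,(450,300),interpolation=2),cv2.resize(b,(450,300),interpolation=2)]))
E
```

```text
(no output)
```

View pics/z4.png

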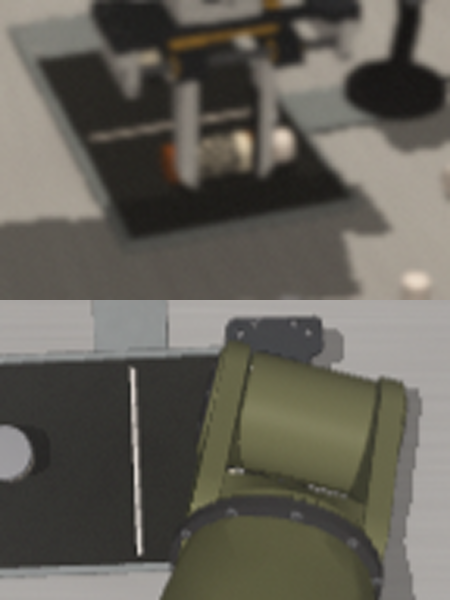

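The side view shows both fingers behind the vial at (185,170) and (265,160), with the vial rolled and still straight. The top view is blocked by the arm. Continuing.

Emit:
move_arm(dp=[[0,4,0],[0,5,0],[0,5,0],[-1,5,0],[0,5,0],[0,5,0],[0,5,0],[0,5,0],[0,5,0],[-1,5,0]], rotation=[[0,0,0],[0,0,0],[0,0,0],[0,0,0],[0,0,0],[0,0,0],[0,0,0],[0,0,0],[0,0,0],[0,0,0]], hand=[0.48,0.48,0.48,0.48,0.48,0.48,0.48,0.48,0.48,0.48])

```text
clock: 11.82
eef_pos: [551.9, -48.5, -5.7]
eef_rot: [3.142, -0.0, 1.604]
wrist_force: [0.4, -0.0, 0.6]
finger_gap: 45.2
finger_force: 0.0
```

Emit:
move_arm(dp=[[0,5,0],[0,5,0],[0,4,0],[0,3,0],[0,2,0],[0,1,0],[0,0,0],[0,-6,0],[0,-10,0],[0,-20,0]], rotation=[[0,0,0],[0,0,0],[0,0,0],[0,0,0],[0,0,0],[0,0,0],[0,0,0],[0,0,0],[0,0,0],[0,0,0]], hand=[0.48,0.48,0.48,0.48,0.48,0.48,0.48,0.48,0.48,0.48])

```text
clock: 13.08
eef_pos: [551.9, -65.7, -5.6]
eef_rot: [3.142, 0.0, 1.604]
wrist_force: [-0.2, -0.1, 0.2]
finger_gap: 45.2
finger_force: 0.0
```

Emit:
move_arm(dp=[[0,-40,0],[0,-40,0],[0,-10,0],[0,0,0]], rotation=[[0,0,0],[0,0,0],[0,0,0],[0,0,0]], hand=[0.48,0.48,0.48,0.48])

```text
clock: 13.58
eef_pos: [551.6, -155.5, -5.8]
eef_rot: [-3.141, -0.0, 1.602]
wrist_force: [0.2, 0.7, 0.2]
finger_gap: 45.2
finger_force: 0.0
```

```bash
python3 - <<'E'
from meas import *
t=shot("top","pics/top5.png")
r,st=vial(t,(183,238,240,280)); print(r,st)
b=cv2.boxPoints(r); B=np.array([onz(t,*p,26) for p in b]); print(B.round(1), onz(t,*r[0],26))
print(manip.read_state()["eef_pos"])
b=cv2.imread("pics/top5.png")[160:256,160:304]
cv2.imwrite("pics/z5.png",cv2.resize(b,(720,480),interpolation=2))
E
```

```text
((256.5, 210.0), (54.0, 11.0), 90.0) [ 11   0  12  55 410]
[[619.8   8.8  26. ]
 [619.8 -18.7  26. ]
 [485.6 -18.8  26. ]
 [485.5   8.3  26. ]] [552.20894759  -5.10909247  26.        ]
[ 551.7143176  -154.67674179   -5.7813927 ]
```

View pics/z5.png

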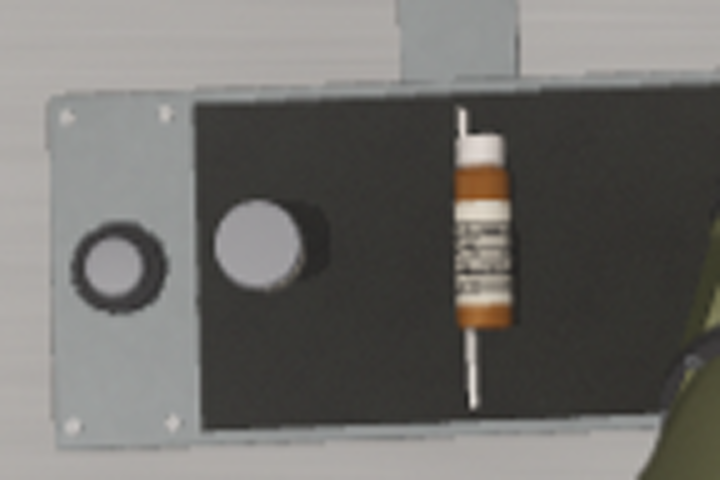

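The vial is straight, from crop (480,134) to (486,328), just right of the line, which runs from (461,108) to (474,408). I'll compute the rest of the push.

```bash
python3 - <<'E'
from h import *
t=load("pics/top5.png")
# axis seen at silhouette-centre height ~26
im=t["image"].astype(int)
m=((im[:,:,0]-im[:,:,2])>40); P=[]
for v in range(192,228):
    u=np.nonzero(m[v,244:275])[0]
    if len(u)>6: P.append([244+(u[0]+u[-1])/2,v])
P=np.array(P);print(len(P),np.polyfit(P[:,1],P[:,0],1))
pf=np.polyfit(P[:,1],P[:,0],1)
a=onz(t,np.polyval(pf,186.8),186.8,26);b=onz(t,np.polyval(pf,225.6),225.6,26)
c=onz(t,160+480.5/5,186.8,26);d=onz(t,160+485.5/5,225.6,26)
print(a,b,(a+b)/2,c,d,(c+d)/2)
l1=onz(t,160+461/5,160+108/5,12);l2=onz(t,160+474/5,160+408/5,12);print(l1,l2,(l1+l2)/2)
k=onz(t,160+113/5,160+267/5,32);print(k)
E
```

```text
13 [1.17828891e-02 2.53623363e+02]
[610.22443844  -3.27506547  26.        ] [513.56718006  -4.66683456  26.        ] [561.89580925  -3.97095002  26.        ] [610.2267276   -3.96276918  26.        ] [513.57588087  -6.68950894  26.        ] [561.90130423  -5.32613906  26.        ]
[625.20530286   5.8464629   12.        ] [474.38338688  -1.1731588   12.        ] [549.79434487   2.33665205  12.        ]
[542.64159541 177.44175282  32.        ]
```

Emit:
move_arm(dp=[[0,40,0],[0,40,0],[0,30,0],[0,9,0],[0,4,0],[0,3,0],[0,3,0],[0,2,0],[0,2,0],[0,0.5,0]], rotation=[[0,0,0],[0,0,0],[0,0,0],[0,0,0],[0,0,0],[0,0,0],[0,0,0],[0,0,0],[0,0,0],[0,0,0]], hand=[0.48,0.48,0.48,0.48,0.48,0.48,0.48,0.48,0.48,0.48])

```text
clock: 14.88
eef_pos: [551.9, -21.3, -5.7]
eef_rot: [-3.142, 0.0, 1.604]
wrist_force: [-0.9, 0.3, 0.2]
finger_gap: 44.8
finger_force: 0.0
```

Emit:
move_arm(dp=[[0,0,0],[0,0,0],[0,-4,0],[0,-10,0],[0,-30,0],[0,-40,0],[0,-40,0],[0,-10,0],[0,0,0]], rotation=[[0,0,0],[0,0,0],[0,0,0],[0,0,0],[0,0,0],[0,0,0],[0,0,0],[0,0,0],[0,0,0]], hand=[0.48,0.48,0.48,0.48,0.48,0.48,0.48,0.48,0.48])

```text
clock: 16.0
eef_pos: [551.7, -155.7, -5.8]
eef_rot: [-3.141, -0.0, 1.603]
wrist_force: [-0.1, 0.4, -0.8]
finger_gap: 45.1
finger_force: 0.0
```

```bash
python3 - <<'E'
from h import *
t=shot("top","pics/top6.png")
b=cv2.imread("pics/top6.png")[160:256,200:344]
cv2.imwrite("pics/z6.png",cv2.resize(b,(720,480),interpolation=2))
im=t["image"].astype(int); m=((im[:,:,0]-im[:,:,2])>40); P=[]
for v in range(192,228):
    u=np.nonzero(m[v,240:270])[0]
    if len(u)>6: P.append([240+(u[0]+u[-1])/2,v])
P=np.array(P);pf=np.polyfit(P[:,1],P[:,0],1)
for v in(186.8,206,225.6): print(onz(t,np.polyval(pf,v),v,26))
E
```

```text
[610.19795937   4.67690082  26.        ]
[562.13113758   3.84362274  26.        ]
[513.53428077   3.00197415  26.        ]
```

View pics/z6.png

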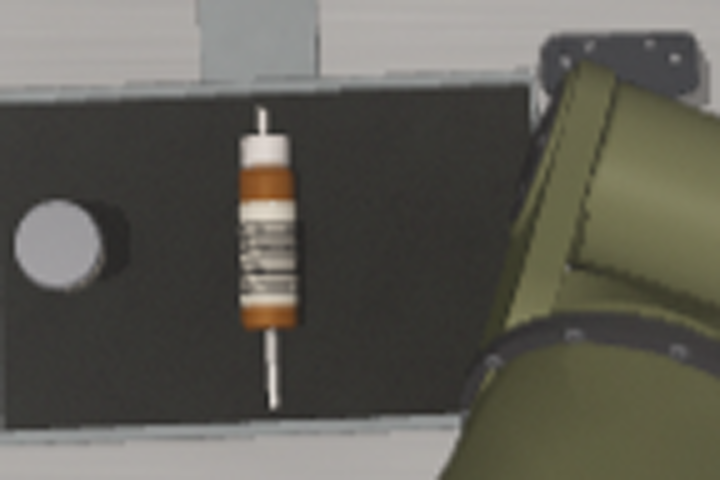

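The vial now covers the line, from crop (265,134) to (269,328) with the line showing through (262,108) to (273,408). It is within about 1 mm sideways and 12 mm lengthwise. Now the key.

Emit:
move_arm(dp=[[0,0,40],[0,0,50],[-20,0,50],[-10,40,0],[0,50,0],[0,50,0],[0,50,0],[0,50,0],[10,50,0],[11,43,0]], rotation=[[0,0,0],[0,0,0],[0,0,0],[0,0,0],[0,0,0],[0,0,0],[0,0,0],[0,0,0],[0,0,0],[0,0,0]], hand=[0,0,0,0,0,0,0,0,0,0])

```text
clock: 17.3
eef_pos: [542.2, 180.8, 134.5]
eef_rot: [3.141, -0.0, 1.606]
wrist_force: [-0.1, -0.3, 0.5]
finger_gap: 0.7
finger_force: 0.0
```

Emit:
move_arm(dp=[[0,0,-40],[0,0,-40],[0,0,-25],[0,0,0],[0,0,0]], rotation=[[0,0,0],[0,0,0],[0,0,0],[0,0,0],[0,0,0]], hand=[0,0,0,0,0])

```text
clock: 17.92
eef_pos: [543.2, 178.4, 30.6]
eef_rot: [3.14, -0.0, 1.605]
wrist_force: [-0.6, 0.3, 0.7]
finger_gap: 0.2
finger_force: 0.0
```

```bash
python3 - <<'E'
from h import *
c=shot("side","pics/side7.png")
p=manip.read_state()["eef_pos"]; print(p,proj(c,p+[0,0,24]), proj(c,[543,177,32]))
a=cv2.imread("pics/side7.png")[150:230,180:300]
cv2.imwrite("pics/z7.png",cv2.resize(a,(780,520),interpolation=2))
E
```

```text
[543.41734722 178.30304907  30.81196412] [220.95834618 163.69917868] [221.05365584 170.32601314]
```

View pics/z7.png

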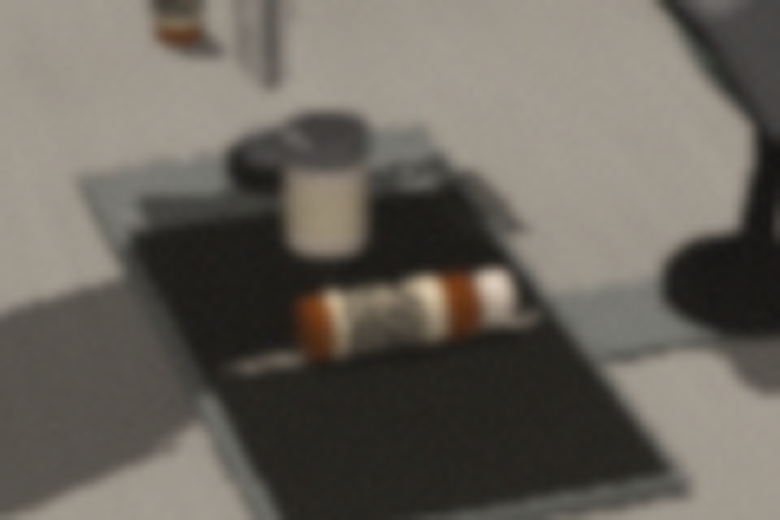

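The tip is at crop (265,85), as predicted with a +24 mm z offset, and directly over the key. Pressing down to contact.

Emit:
move_arm(dp=[[0,0,-10],[0,0,-8],[0,0,-2],[0,0,-2],[0,0,-2],[0,0,-1],[0,0,0]], rotation=[[0,0,0],[0,0,0],[0,0,0],[0,0,0],[0,0,0],[0,0,0],[0,0,0]], hand=[0,0,0,0,0,0,0])

```text
clock: 18.85
eef_pos: [542.9, 177.7, 4.3]
eef_rot: [3.142, -0.0, 1.604]
wrist_force: [-0.3, 0.8, 0.0]
finger_gap: 0.4
finger_force: 0.0
```

Emit:
move_arm(dp=[[0,0,-2],[0,0,-1],[0,0,0]], rotation=[[0,0,0],[0,0,0],[0,0,0]], hand=[0,0,0])

```text
clock: 19.23
eef_pos: [543.0, 177.8, 1.5]
eef_rot: [3.141, -0.0, 1.604]
wrist_force: [0.2, 0.7, 2.2]
finger_gap: 0.4
finger_force: 0.9
```

Emit:
move_arm(dp=[[0,0,-1],[0,0,-1],[0,0,0]], rotation=[[0,0,0],[0,0,0],[0,0,0]], hand=[0,0,0])

```text
clock: 19.6
eef_pos: [543.0, 177.7, -0.6]
eef_rot: [3.141, -0.0, 1.604]
wrist_force: [0.1, 0.9, 3.1]
finger_gap: 0.2
finger_force: 1.5
```

Emit:
move_arm(dp=[[0,0,-1],[0,0,-1],[0,0,0]], rotation=[[0,0,0],[0,0,0],[0,0,0]], hand=[0,0,0])

```text
clock: 19.98
eef_pos: [543.0, 177.7, -2.6]
eef_rot: [3.141, -0.0, 1.604]
wrist_force: [-0.3, 0.7, 4.6]
finger_gap: 0.4
finger_force: 2.0
```

Emit:
move_arm(dp=[[0,0,-1],[0,0,-0.5],[0,0,0]], rotation=[[0,0,0],[0,0,0],[0,0,0]], hand=[0,0,0])

```text
clock: 20.35
eef_pos: [543.0, 177.7, -3.8]
eef_rot: [3.141, -0.0, 1.604]
wrist_force: [-1.0, -0.5, 7.2]
finger_gap: 0.6
finger_force: 3.7
```

Force is now above the spring's 5 N, so the key is at its stop. Withdrawing.

Emit:
move_arm(dp=[[0,0,0],[0,0,5],[0,0,20],[0,0,50],[0,0,50],[-40,40,20],[-50,40,0],[-50,40,0],[-30,30,0],[0,0,0]], rotation=[[0,0,0],[0,0,0],[0,0,0],[0,0,0],[0,0,0],[0,0,0],[0,0,0],[0,0,0],[0,0,0],[0,0,0]], hand=[0,0,0,0,0,0,0,0,0,0])

```text
clock: 21.6
eef_pos: [373.4, 327.1, 140.8]
eef_rot: [-3.141, 0.0, 1.607]
wrist_force: [-0.2, -0.4, 0.0]
finger_gap: 0.4
finger_force: 0.0
```

```bash
python3 - <<'E'
from h import *
t=shot("top","pics/top8.png"); o=load("pics/top6.png")
a=t["image"].astype(int);b=o["image"].astype(int)
print("vial diff",abs(a-b)[180:242,245:270].max())
b=load("pics/top0.png")["image"].astype(int)
for n,(r0,r1,c0,c1) in dict(jar=(195,225,200,228),key=(203,224,172,194),spare=(203,224,90,115),rack=(180,272,386,428)).items(): print(n,abs(a-b)[r0:r1,c0:c1].mean())
E
```

```text
vial diff 8
jar 3.1575396825396824
key 3.8492063492063493
spare 4.506666666666667
rack 5.157004830917875
```

```bash
python3 -c "
from cell import manip
print(manip.sign_off())"
```

```text
the job is handed in; nothing more can be done
None
```

The job is handed in: the vial was rolled onto the scan line (about 1 mm off sideways, 12 mm lengthwise by camera), the key was pressed to its stop at 7 N, and the hand was taken away; the jar, standing vial and rack look unmoved, and sign-off returned no verdict.

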